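# Set the length stop one hole longer and hold its pin in

## Robot

A 6-joint arm with a two-finger parallel gripper is mounted at the origin on the work surface. World frame = base frame: x ahead of the robot, y to its left, z up, the work surface at z = 0. Lengths are in m, angles in degrees, forces in N, time in s.
With the tool pointing down it reaches from about 0.25 to 0.725 m from the base axis. Payload 9.7 kg.
Tool frame: the origin (TCP) lies on the mounting face of the last link; the fingertips stand 173 mm ahead of it and the grasp point (between the pads) lies 155 mm ahead of it; z points along the fingers, y is the line along which they close (so a half turn about z gives the same grasp; the last joint's range is limited). The gripper opens to 85 mm and grips with 20 to 120 N. Pads are 22 mm wide; open, the fingers measure 114 mm over their backs; the gripper's body (76 mm by 85 mm) begins 54 mm behind the grasp point. The pads swing forward as they close: fully open they stand 13 mm farther back than shut.
Start: joints at [0, 4.979, 10.078, 95.1, 0, 90], TCP at [0.55, 0, 0.405] pointing down, gripper open.
Joint ranges: [-179.16, 179.16], [-48.56, 103.87], [-65.8, 70.77], [-126.05, 130.52], [-82.76, 87.17], [-180, 180]. Speed limits (degrees/s): [127.2, 127.2, 147.25, 180, 180, 180].

## Interface

Orientations are given as [roll, pitch, yaw] about the fixed x, y, z axes, in that order (R = Rz(yaw) Ry(pitch) Rx(roll)).
In Python, from workcell import bot, camera, camera_model, outline_of, pinpoint gives the robot as it stands.
- The arm moves only by the tool move_arm, never from a script. Its arguments are lists of equal length, an entry for each row: "jaw": the closure, from 0 (fully open) to 1 (shut); "delta_pos": the shift along the world's x, y, z in m, a list of three; "yaw": the turn about the world's z in rad. In form: {"jaw": [jaw, ...], "delta_pos": [[dx, dy, dz], ...], "yaw": [yaw, ...]}. A call has 1 to 10 rows; each row shifts and turns the commanded pose from where the row before left it; what a row does not reach is not made up. A row lasts 1/12 s, in which the tool goes at most 41.7 mm and 7.16 degrees, less where a joint would pass 70% of its speed; a pose out of reach is approached as far as the arm can. A call with a gripper value outside its range is refused whole. The fingers move at their own pace and stop on an object; "force" is the grip in N (left out, the last holds). Time passes only in rows, so rows that do not move let the fingers close. It gives the time, the measured TCP pose, the force, the opening and the grip force at its end, in the units of the state.
- bot.get_obs(): the state, without advancing time (a new reading comes with each control period).
- camera(name): name is "scene" or "side" or "wrist"; returns the picture (480x640x3 uint8, red, green, blue); there is no depth.
- camera_model(name): a dict with "fx", "fy", "cx", "cy" (pixels), "R" (3x3) and "t" (3): a world point X has camera coordinates R X + t. Camera axes: x right, y down, z forward; pixel columns grow to the right and rows downward; lengths in m; the calibration is good to about 2 mm. A picture is of the moment at which its call begins: read the wrist's pose just before it. camera_model takes no time and is no camera call; for the wrist camera it gives the pose at the moment of the call.
- bot.job_done(): hands the job in; it is judged then, once.
Trained networks look in the newest picture that a camera, given by its name, has taken for a name from the list of things; names that differ only in an ending like _2 or _b are one class to them, and where a whole thing is asked for, a point or a joint stands for the part that bears it (a point fixed in the world has none). Each returns a list of dicts, best first, with "confidence" (0 to 1); they miss things now and then, are a little off and sometimes report something else, mostly with a low value. They report only what shows in the picture. A call takes as long as a camera call. They do not tell look-alikes from the thing itself.
- outline_of(camera, thing): "mask" (480x640 bool, what is visible of it) and "xy" ([column, row] in pixels, amid what is visible of it).
- pinpoint(camera, thing): "xy" ([column, row] in pixels: a listed point, or the origin of a listed thing).
The state is a dict: "time": time; "q": joint angles; "qd": joint speeds; "joint_efforts": joint torques, N m; "ee_pos": TCP position; "tcp_rot": TCP orientation; "wrist_force": force on the tool from outside, world axes, zero at the start; "torque": the same for the moment, N m; "opening": finger opening in m; "grasp_force": force on a finger pad.
Only numpy, scipy, OpenCV 4.12 (cv2) and the standard library are available. Lean on these libraries where they do the work, as an engineer would, in place of code of your own. Each camera call takes 0.05 s, during which the arm holds its last target. There are 200 camera calls.

## Task

We are cutting longer strips next: set the length stop on the steel rail one hole farther away from the mitre box. Wind its clamp crank back two full turns anticlockwise (seen from above) to free the slide, pull up the spring plunger, slide the stop to the next hole, and let the pin go fully home there. Finish still holding the plunger's knob with the pin home, and leave the other things on the bench alone.

Things in the scene. Friction and masses are not known exactly. Their poses are not given: they have to be found in the camera images.
- rail: fixed straight steel bar lying on the bench, 40 wide (its x), 460 long (its y), 40 high, on two thin 110 x 45 feet near its ends; one row of 13 mm holes every 40 mm along the middle of its top face. Origin: centre of the underside, on the bench; y along the bar, z up
- mitre_box: fixed brown wooden U-shaped mitre box, 120 x 200 x 72 high, with saw slots in its two walls, standing beyond one end of the rail or the other (the wooden tool caddy stands beyond the other end). Origin: centre of its underside, about 360 from the rail's origin along the rail's plus or minus y
- stop_top (a point): middle of the flat top of the stop, 55 above the bench: an aluminium slide 240 long (along the rail) and 64 wide, straddling the rail, with a blade on its front side. It carries the plunger 80 from this point towards the rail's +y and the crank's axis 80 towards -y, both over the rail's centre line
- stop_slide (a joint): position of the stop along the rail's +y, m; 0 at the start, where the pin and the screw tip both stand in holes; the neighbouring holes are at +0.04 and -0.04, the ends of travel at +-0.085. It slides with about 2.5 N of friction once the pin and the screw tip are out; pushing the plunger's knob sideways moves it
- plunger (a joint): lift of the spring plunger, m: 0 fully home, 0.024 fully pulled. The 10 mm pin stands 14 mm deep in the hole, so it is clear of the rail above 0.015; a spring pushes it down with 6 N at 0 and 13 N at 0.024, and it drops into a hole by itself. With the pin on the rail's top between holes it reads 0.014
- knob_mid (a point): middle of the plunger's black knob, on its axis, 87 above the bench when home; it moves with the knob. The grip is an upright cylinder of diameter 28, from 15 below to 15 above this point, with a flange of diameter 36, 6 thick, on top. Its underside is 17 above the slide's top; a 24 mm wide collar 12 high stands on the slide beneath it
- clamp_crank (a joint): angle of the clamp crank, rad, growing anticlockwise seen from above, which raises the screw tip 6 mm a turn; starts between 0 and 1.2, end stop at 14.6. The screw tip leaves its hole at about 9.4, so two full turns free the slide. It resists with about 0.08 N m and stays where it is left
- crank_axis (a point): point on the vertical axis of the crank, 65 above the rail's underside; it moves with the slide
- crank_handle (a point): middle of the crank's upright black handle, 105 above the bench, 45 from the crank's axis (at crank angle 0 it lies from the axis towards the rail's -y). A cylinder of diameter 20, 42 high, that spins freely on its own pin, so it can be carried round with the gripper's yaw fixed; the crank arm beneath it ends 22 below this point
- star_blank: bystander: loose brown wooden star, 90 across, 8 thick, flat on the bench beyond the rail
- sanding_block: bystander: loose wooden sanding block 62 x 112 x 34 high beyond the rail
- glue_bottle: bystander: loose white bottle, diameter 52, 130 high, upright beyond the rail
Things that resemble listed ones, but are neither listed nor needed, are in the scene too. Leave any turquoise look-alike of the mitre_box alone.

How it is judged (in metres and radians):
On the way, in this order (a step that is already met when the one before it is completed fails the run):
1. the clamp crank is wound out (past 11.5 rad, of the two full turns) (value of joint clamp_crank above 11.5 rad), for 0.1 s.
2. the plunger is pulled until its pin is clear of the hole (value of joint plunger above 0.013 m), for 0.05 s.
At the end, for the whole second after the job is handed in: the stop stands at the neighbouring hole on the side away from the mitre box (within 4 mm), the plunger is home (within 3 mm), the crank is still wound out (past 11 rad) and the fingers still hold the plunger (over 1 N) (((y of mitre_box in the frame of rail above 0 m and value of joint stop_slide between -0.044 and -0.036 m) or (y of mitre_box in the frame of rail below 0 m and value of joint stop_slide between 0.036 and 0.044 m)) and value of joint plunger below 0.003 m and value of joint clamp_crank above 11 rad and contact force between the fingers and plunger above 1 N); the arm keeps its last pose, push and grip.
It fails at once if a bystander is pushed more than 30 mm (distance of any of star_blank, sanding_block, glue_bottle from where it was at the start of the episode above 0.03 m).
It also fails if it takes over 67 s, if anything falls off the work surface, if the arm or the gripper's body presses on something with over 40 N, if the wrist force passes 120 N, or if a joint passes its speed limit or range.

## Working session

There is one attempt and no reset: what is moved stays moved. The work goes in short steps, Python scripts to look and compute and a tool call to move; the robot and the scene stay as the last step left them, time stands still between calls to the robot, and variables do not carry over. Pictures are saved under pics/ and viewed, at most 10 in all, crops included, and the job is handed in when it is done.

Besides the shell and the picture viewer there is one more tool, called after "Emit:" by a JSON object that holds its "api" and its "payload", one argument or row to a line. move_arm: Moves the arm, as the interface text tells. Its arguments: {"type":"object","properties":{"jaw":{"type":"array"},"delta_pos":{"type":"array"},"yaw":{"type":"array"},"force":{"type":"number"}},"required":["jaw","delta_pos","yaw"]}

```bash
mkdir -p pics; cat > h.py <<'E'
import numpy as np, cv2
from workcell import bot, camera, camera_model, outline_of, pinpoint
def ray(cam,xy):
    m=camera_model(cam); R=np.array(m["R"]); t=np.array(m["t"])
    d=R.T@np.array([(xy[0]-m["cx"])/m["fx"],(xy[1]-m["cy"])/m["fy"],1]); return -R.T@t, d
def atz(cam,xy,z):
    c,d=ray(cam,xy); return c+d*(z-c[2])/d[2]
def tri(cs):
    A=np.zeros((3,3));b=np.zeros(3)
    for cam,xy in cs:
        c,d=ray(cam,xy); d=d/np.linalg.norm(d); P=np.eye(3)-np.outer(d,d); A+=P;b+=P@c
    return np.linalg.solve(A,b)
E
python3 - <<'E'
from h import *
o=bot.get_obs(); print(o["time"],o["ee_pos"],o["tcp_rot"],o["opening"])
Z=dict(rail=0,mitre_box=0,stop_top=.055,knob_mid=.087,crank_axis=.065,crank_handle=.105,star_blank=0,sanding_block=0,glue_bottle=0)
for c in ["scene","side"]:
    im=camera(c); cv2.imwrite(f"pics/{c}0.png",im[:,:,::-1])
    for k,z in Z.items():
        for r in pinpoint(c,k)[:3]:
            print(c,k,np.round(r["xy"],1),round(r["confidence"],2),np.round(atz(c,r["xy"],z),3))
print(bot.get_obs()["time"])
E
```

```text
0.0 [ 5.49990254e-01 -2.88039390e-05  4.03977053e-01] [-1.79922468e+02  4.30550830e-04  8.99969403e+01] 0.08528745117308241
scene rail [319.4 212.6] 0.83 [0.499 0.005 0.   ]
scene mitre_box [359.3 322.5] 0.96 [0.588 0.368 0.   ]
scene mitre_box [428.3 394.6] 0.77 [0.544 0.622 0.   ]
scene mitre_box [429.2 282.6] 0.62 [ 0.354  0.369 -0.   ]
scene stop_top [320.2 204. ] 0.57 [0.499 0.011 0.055]
scene knob_mid [330.3 217.5] 0.42 [0.509 0.085 0.087]
scene crank_axis [331.5 217.7] 0.36 [0.499 0.076 0.065]
scene crank_handle [304.5 159.9] 0.51 [ 0.474 -0.121  0.105]
scene star_blank [261.5 183. ] 0.74 [ 0.598 -0.187  0.   ]
scene sanding_block [270.8 224. ] 0.87 [ 0.645 -0.036  0.   ]
scene sanding_block [320.5 202.9] 0.74 [ 0.478 -0.024  0.   ]
scene glue_bottle [286.  268.3] 0.92 [0.679 0.12  0.   ]
scene glue_bottle [320.2 212.7] 0.48 [ 0.497  0.006 -0.   ]
side rail [332.3 298.9] 0.89 [0.5   0.012 0.   ]
side mitre_box [218.2 263.2] 0.81 [0.345 0.36  0.   ]
side mitre_box [228.5 211.2] 0.64 [0.543 0.629 0.   ]
side stop_top [332.  284.1] 0.58 [0.494 0.009 0.055]
side crank_axis [347.8 298.3] 0.77 [ 0.477 -0.072  0.065]
side crank_handle [363.6 295.1] 0.71 [ 0.479 -0.123  0.105]
side star_blank [416.  320.3] 0.89 [ 0.61  -0.193 -0.   ]
side sanding_block [379.4 288. ] 0.56 [ 0.636 -0.036 -0.   ]
side glue_bottle [356.2 261.8] 0.62 [0.677 0.102 0.   ]
1.0
```

View images.

View pics/scene0.png

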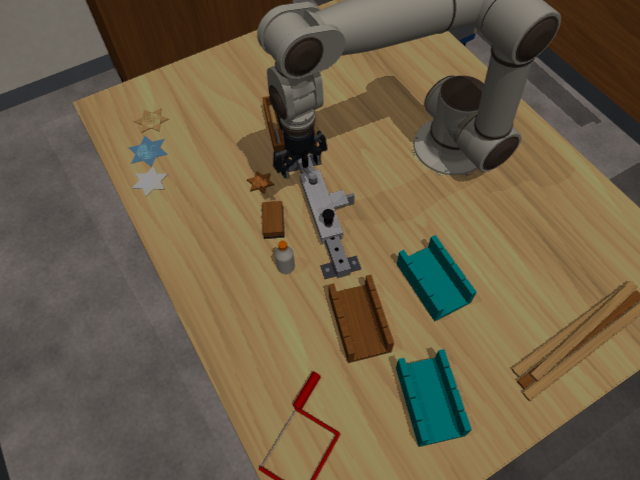

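View pics/side0.png

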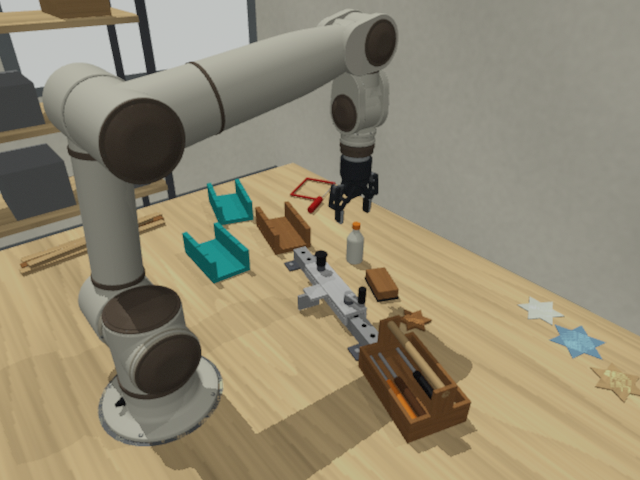

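The stop lies mid-bench: knob at scene (328,217) / side (321,261), handle at side (362,295). The mitre-box candidates are brown at scene (360,320), and turquoise at (436,278) and (433,397). Only the brown one fits the description, and it is beyond the rail's plunger end, with the caddy at the other end. I'll check this with the wrist view and one enlarged crop.

```bash
python3 - <<'E'
from h import *
im=camera("wrist"); cv2.imwrite("pics/w0.png",im[:,:,::-1])
for k,z in dict(stop_top=.055,knob_mid=.087,crank_axis=.065,crank_handle=.105,rail=0).items():
    for r in pinpoint("wrist",k)[:2]: print(k,np.round(r["xy"],1),round(r["confidence"],2),np.round(atz("wrist",r["xy"],z),4))
for k in ["knob_mid","crank_handle"]:
    for r in outline_of("wrist",k)[:2]: print("out",k,np.round(r["xy"],1),round(r["confidence"],2),r["mask"].sum())
s=cv2.imread("pics/side0.png")[190:390,200:467]; cv2.imwrite("pics/crop.png",cv2.resize(s,(800,600),interpolation=cv2.INTER_CUBIC))
E
```

```text
stop_top [252.1 203.4] 0.85 [0.4988 0.005  0.055 ]
knob_mid [268.4  97.6] 0.86 [0.5178 0.0811 0.087 ]
knob_mid [418.7 237.9] 0.53 [ 0.6189 -0.0119  0.087 ]
crank_axis [226.3 302.3] 0.72 [ 0.4758 -0.0727  0.065 ]
crank_handle [222.7 384.6] 0.98 [ 0.478 -0.12   0.105]
rail [261.6 187.6] 0.62 [0.4988 0.0057 0.    ]
out crank_handle [225.  383.9] 0.63 1424
```

View pics/w0.png

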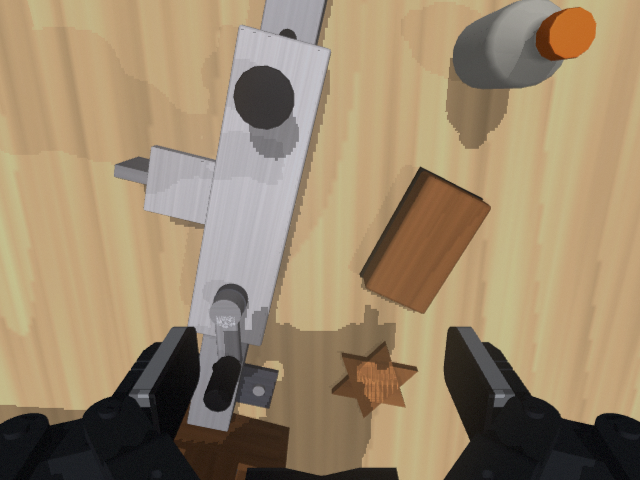

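View pics/crop.png

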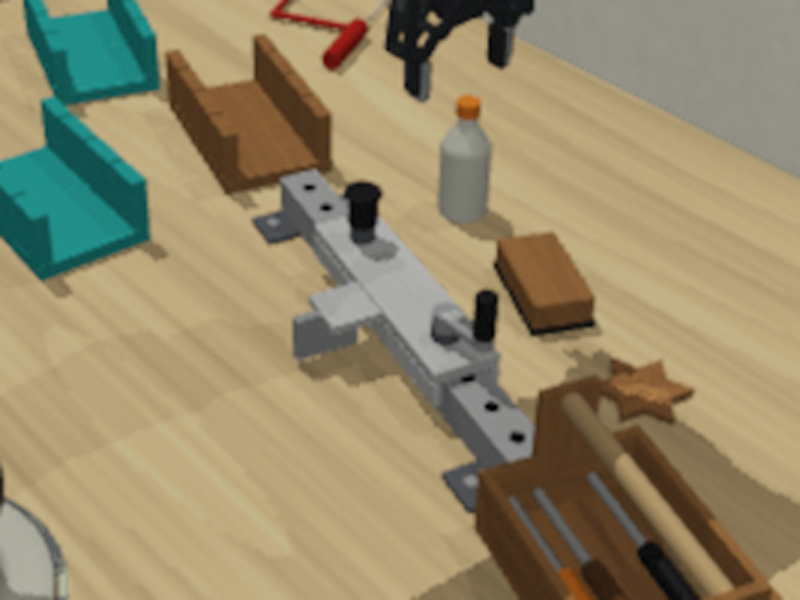

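The crop confirms that the brown mitre box stands beyond the plunger end of the rail (rail +y), so the stop must go 40 mm towards the caddy (slide −0.04). Next I'll refine the rail's axis from the slide's corners: wrist (238,27), (330,50), (263,345), (190,325).

```bash
python3 - <<'E'
from h import *
for p in [(239,27),(330,50),(263,345),(190,327)]: print(np.round(atz("wrist",p,.055),4))
h=tri([("wrist",(222.7,384.6)),("side",(363.6,295.1))]); print("handle",h)
k=tri([("wrist",(264,97)),("side",(320.5,258))]); print("knob",k)
print("knobtop",atz("wrist",(264,97),.108), "handle top/bot",atz("wrist",(228,366),.126),atz("wrist",(217,400),.084))
print(bot.get_obs()["time"])
E
```

```text
[0.4964 0.1254 0.055 ]
[0.557  0.1113 0.055 ]
[ 0.5016 -0.118   0.055 ]
[ 0.4415 -0.1006  0.055 ]
handle [ 0.47875721 -0.12145052  0.10430995]
knob [0.51541617 0.0817833  0.092119  ]
knobtop [0.51769858 0.08161723 0.108     ] handle top/bot [ 0.48840008 -0.08923212  0.126     ] [ 0.46664283 -0.15070615  0.084     ]
1.4
```

Emit:
{"api": "move_arm", "payload": {
  "jaw": [0,0,0,0,0,0,0,0,0,0],
  "delta_pos": [
    [-0.0142,-0.024,-0.012],
    [-0.0142,-0.024,-0.012],
    [-0.0142,-0.024,-0.012],
    [-0.0142,-0.024,-0.012],
    [-0.0142,-0.024,-0.012],
    [0,0,-0.02],
    [0,0,-0.02],
    [0,0,-0.02],
    [0,0,-0.021],
    [0,0,0]
  ],
  "yaw": [0,0,0,0,0,0,0,0,0,0],
  "force": 40
}}

```text
time: 2.23
ee_pos: [0.4779, -0.1199, 0.2599]
tcp_rot: [-179.7, -0.1, 90.0]
wrist_force: [0.1, -0.1, -0.6]
opening: 0.0854
grasp_force: 0.0
```

Emit:
{"api": "move_arm", "payload": {
  "jaw": [0,0.8,0.8,0.8,0.8,0.8,0.8,0.8,0.8,0.8],
  "delta_pos": [
    [0.001,0,0.003],
    [0,0,0],
    [0,0,0],
    [0,0,0],
    [0,0,0],
    [0,0,0],
    [0,0,0],
    [0,0,0],
    [0,0,0],
    [0,0,0]
  ],
  "yaw": [0,0,0,0,0,0,0,0,0,0],
  "force": 40
}}

```text
time: 3.07
ee_pos: [0.48, -0.12, 0.2672]
tcp_rot: [180.0, 0.0, 90.0]
wrist_force: [-1.2, -1.1, 5.7]
opening: 0.0191
grasp_force: 39.0
```

```bash
python3 - <<'E'
from h import *
im=camera("wrist"); cv2.imwrite("pics/w1.png",im[:,:,::-1])
for k,z in dict(crank_axis=.065,crank_handle=.105).items():
    for r in pinpoint("wrist",k)[:1]: print(k,np.round(r["xy"],1),round(r["confidence"],2),np.round(atz("wrist",r["xy"],z),4))
o=bot.get_obs(); print(o["ee_pos"],o["opening"],o["grasp_force"])
# 18 deg chords for circle, start 268.4
t=np.radians(268.4+18*np.arange(21)); print(np.round(.045*np.diff(np.c_[np.cos(t),np.sin(t)],axis=0),4).tolist())
E
```

```text
crank_axis [313.  191.7] 0.61 [ 0.4778 -0.0739  0.065 ]
crank_handle [324.4 342. ] 0.74 [ 0.4821 -0.1183  0.105 ]
[ 0.48001123 -0.12002791  0.26716379] 0.018693612700831717 38.9584618806839
[[0.014, 0.0018], [0.0127, 0.006], [0.0102, 0.0097], [0.0067, 0.0124], [0.0026, 0.0138], [-0.0018, 0.014], [-0.006, 0.0127], [-0.0097, 0.0102], [-0.0124, 0.0067], [-0.0138, 0.0026], [-0.014, -0.0018], [-0.0127, -0.006], [-0.0102, -0.0097], [-0.0067, -0.0124], [-0.0026, -0.0138], [0.0018, -0.014], [0.006, -0.0127], [0.0097, -0.0102], [0.0124, -0.0067], [0.0138, -0.0026]]
```

View pics/w1.png

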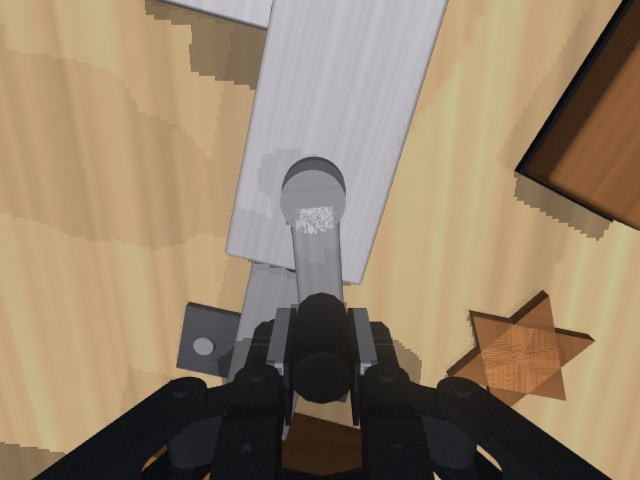

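The wrist view shows the handle squarely between the pads at (322,345), with the crank axis at (313,185). I'll wind it in 18° chords.

Emit:
{"api": "move_arm", "payload": {
  "jaw": [0.8,0.8,0.8,0.8,0.8,0.8,0.8,0.8,0.8,0.8],
  "delta_pos": [
    [0.014,0.0018,0.001],
    [0.0127,0.006,0.001],
    [0.0102,0.0097,0],
    [0.0067,0.0124,0],
    [0.0026,0.0138,0],
    [-0.0018,0.014,0],
    [-0.006,0.0127,0],
    [-0.0097,0.0102,0],
    [-0.0124,0.0067,0],
    [-0.0138,0.0026,0]
  ],
  "yaw": [0,0,0,0,0,0,0,0,0,0]
}}

```text
time: 4.05
ee_pos: [0.4822, -0.0294, 0.2675]
tcp_rot: [-179.9, -0.0, 90.0]
wrist_force: [2.8, -0.4, -6.4]
opening: 0.019
grasp_force: 39.7
```

Emit:
{"api": "move_arm", "payload": {
  "jaw": [0.8,0.8,0.8,0.8,0.8,0.8,0.8,0.8,0.8,0.8],
  "delta_pos": [
    [-0.014,-0.0018,0],
    [-0.0127,-0.006,0],
    [-0.0102,-0.0097,0],
    [-0.0067,-0.0124,0],
    [-0.0026,-0.0138,0],
    [0.0018,-0.014,0],
    [0.006,-0.0127,0],
    [0.0097,-0.0102,0],
    [0.0124,-0.0067,0],
    [0.0138,-0.0026,0]
  ],
  "yaw": [0,0,0,0,0,0,0,0,0,0]
}}

```text
time: 4.88
ee_pos: [0.4795, -0.1209, 0.2674]
tcp_rot: [-179.8, -0.1, 89.9]
wrist_force: [-2.9, 4.0, -4.5]
opening: 0.0189
grasp_force: 40.2
```

Emit:
{"api": "move_arm", "payload": {
  "jaw": [0.8,0.8,0.8,0.8,0.8,0.8,0.8,0.8,0.8,0.8],
  "delta_pos": [
    [0.014,0.0018,0],
    [0.0127,0.006,0],
    [0.0102,0.0097,0],
    [0.0067,0.0124,0],
    [0.0026,0.0138,0],
    [-0.0018,0.014,0],
    [-0.006,0.0127,0],
    [-0.0097,0.0102,0],
    [-0.0124,0.0067,0],
    [-0.0138,0.0026,0]
  ],
  "yaw": [0,0,0,0,0,0,0,0,0,0]
}}

```text
time: 5.72
ee_pos: [0.4822, -0.0297, 0.2675]
tcp_rot: [-179.9, -0.0, 90.0]
wrist_force: [2.6, 1.0, -8.6]
opening: 0.0188
grasp_force: 40.3
```

Emit:
{"api": "move_arm", "payload": {
  "jaw": [0.8,0.8,0.8,0.8,0.8,0.8,0.8,0.8,0.8,0.8],
  "delta_pos": [
    [-0.014,-0.0018,0],
    [-0.0127,-0.006,0],
    [-0.0102,-0.0097,0],
    [-0.0067,-0.0124,0],
    [-0.0026,-0.0138,0],
    [0.0018,-0.014,0],
    [0.006,-0.0127,0],
    [0.0097,-0.0102,0],
    [0.0124,-0.0067,0],
    [0.0138,-0.0026,0]
  ],
  "yaw": [0,0,0,0,0,0,0,0,0,0]
}}

```text
time: 6.55
ee_pos: [0.4794, -0.1212, 0.2674]
tcp_rot: [-179.8, -0.1, 89.9]
wrist_force: [-3.2, 4.3, -5.4]
opening: 0.019
grasp_force: 40.6
```

Both turns are done and the handle was held throughout. I'll release, rise, and look at the knob.

Emit:
{"api": "move_arm", "payload": {
  "jaw": [0,0,0,0,0,0,0,0,0,0],
  "delta_pos": [
    [0,0,0],
    [0,0,0],
    [0,0,0],
    [0,0,0],
    [0,0,0],
    [0,0,0.03],
    [0,0,0.03],
    [0,0,0.03],
    [0,0,0.02],
    [0,0,0]
  ],
  "yaw": [0,0,0,0,0,0,0,0,0,0]
}}

```text
time: 7.38
ee_pos: [0.4799, -0.1199, 0.3837]
tcp_rot: [179.6, 0.1, 90.0]
wrist_force: [-0.2, -0.3, -0.2]
opening: 0.0855
grasp_force: 0.0
```

Emit:
{"api": "move_arm", "payload": {
  "jaw": [0,0,0,0,0,0,0,0],
  "delta_pos": [
    [0.006,0.03,0],
    [0.006,0.03,0],
    [0.006,0.03,0],
    [0.006,0.03,0],
    [0.006,0.03,0],
    [0.006,0.03,0],
    [0.001,0.02,0],
    [0,0,0]
  ],
  "yaw": [0,0,0,0,0,0,0,0]
}}

```text
time: 8.05
ee_pos: [0.5168, 0.0831, 0.3779]
tcp_rot: [-180.0, -0.0, 90.2]
wrist_force: [0.1, 0.9, 0.7]
opening: 0.0852
grasp_force: 0.0
```

```bash
python3 - <<'E'
from h import *
o=bot.get_obs(); print(o["time"],o["ee_pos"],o["opening"],o["wrist_force"])
im=camera("wrist"); cv2.imwrite("pics/w2.png",im[:,:,::-1])
for k,z in dict(stop_top=.055,knob_mid=.087,crank_axis=.065,crank_handle=.105).items():
    for r in pinpoint("wrist",k)[:2]: print(k,np.round(r["xy"],1),round(r["confidence"],2),np.round(atz("wrist",r["xy"],z),4))
camera("side"); 
for k,z in dict(knob_mid=.087,crank_handle=.105,stop_top=.055).items():
    for r in pinpoint("side",k)[:1]: print("side",k,np.round(r["xy"],1),round(r["confidence"],2),np.round(atz("side",r["xy"],z),4))
E
```

```text
8.05 [0.51681201 0.0830766  0.37789006] 0.08521993416972432 [0.14737703 0.92476421 0.71680703]
stop_top [295.1 319.8] 0.6 [0.4977 0.0012 0.055 ]
knob_mid [318.  241.6] 0.95 [0.5155 0.0743 0.087 ]
crank_axis [270.6 412.6] 0.7 [ 0.4771 -0.0778  0.065 ]
side knob_mid [320.8 260.1] 0.46 [0.5141 0.0794 0.087 ]
side crank_handle [364.6 292.7] 0.41 [ 0.4879 -0.1173  0.105 ]
side stop_top [334.8 285.1] 0.57 [0.4971 0.0007 0.055 ]
```

View pics/w2.png

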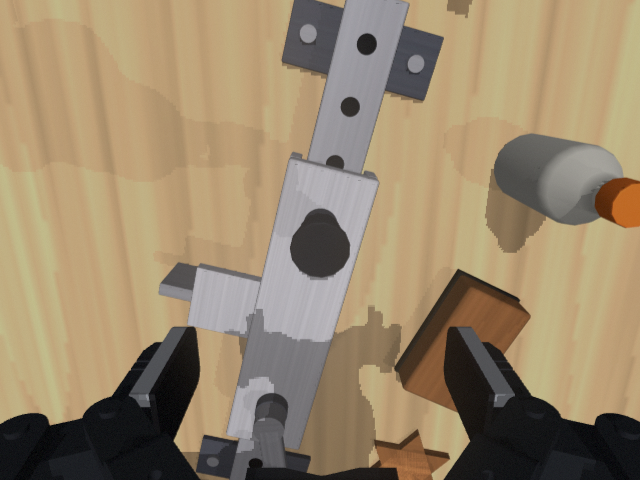

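The knob is between the open fingers at (320,245), the slide is still in place, and the fingers have a clear way down. I'll descend and grip.

Emit:
{"api": "move_arm", "payload": {
  "jaw": [0,0,0,0,0,0],
  "delta_pos": [
    [0,-0.004,-0.03],
    [0,0,-0.03],
    [0,0,-0.03],
    [0,0,-0.03],
    [0,0,-0.014],
    [0,0,0]
  ],
  "yaw": [0,0,0,0,0,0]
}}

```text
time: 9.0
ee_pos: [0.5159, 0.0754, 0.241]
tcp_rot: [-179.7, 0.0, 90.0]
wrist_force: [-1.0, -0.2, -0.6]
opening: 0.0857
grasp_force: 0.0
```

Emit:
{"api": "move_arm", "payload": {
  "jaw": [0.8,0.8,0.8,0.8,0.8,0.8,0.8,0.8,0.8,0.8],
  "delta_pos": [
    [0,0,0],
    [0,0,0],
    [0,0,0],
    [0,0,0],
    [0,0,0],
    [0,0,0],
    [0,0,0],
    [0,0,0],
    [0,0,0],
    [0,0,0]
  ],
  "yaw": [0,0,0,0,0,0,0,0,0,0],
  "force": 60
}}

```text
time: 9.83
ee_pos: [0.5163, 0.0763, 0.2466]
tcp_rot: [-180.0, -0.1, 90.0]
wrist_force: [-11.0, 0.8, 12.1]
opening: 0.0336
grasp_force: 58.2
```

```bash
python3 - <<'E'
from h import *
o=bot.get_obs(); print(o["time"],o["ee_pos"],o["opening"],o["wrist_force"])
im=camera("wrist"); cv2.imwrite("pics/w3.png",im[:,:,::-1])
E
```

```text
9.8333 [0.51625501 0.07627527 0.24657554] 0.03363084095001415 [-11.00995381   0.77594676  12.13414111]
```

View pics/w3.png

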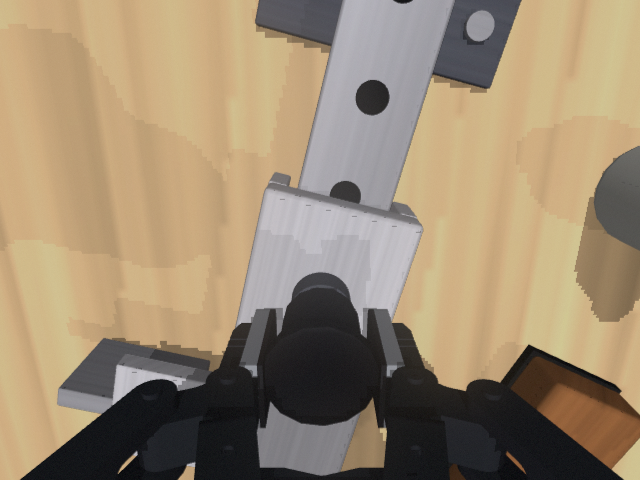

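The opening reads 33.6 mm, where the 28 mm grip should give less, so the pads are on the flange. I'll reopen, go 10 mm lower and grip again.

Emit:
{"api": "move_arm", "payload": {
  "jaw": [0,0,0,0,0,0,0,0],
  "delta_pos": [
    [0,0,0],
    [0,0,0],
    [0,0,0],
    [0,0,0],
    [-0.001,0.002,-0.005],
    [0,0,-0.005],
    [0,0,0],
    [0,0,0]
  ],
  "yaw": [0,0,0,0,0,0,0,0]
}}

```text
time: 10.55
ee_pos: [0.5158, 0.078, 0.234]
tcp_rot: [-179.9, 0.0, 90.0]
wrist_force: [0.0, 0.1, 0.1]
opening: 0.0853
grasp_force: 0.0
```

Emit:
{"api": "move_arm", "payload": {
  "jaw": [0.8,0.8,0.8,0.8,0.8,0.8,0.8,0.8,0.8,0.8],
  "delta_pos": [
    [0,0,0],
    [0,0,0],
    [0,0,0],
    [0,0,0],
    [0,0,0],
    [0,0,0],
    [0,0,0],
    [0,0,0],
    [0,0,0],
    [0,0,0]
  ],
  "yaw": [0,0,0,0,0,0,0,0,0,0],
  "force": 60
}}

```text
time: 11.38
ee_pos: [0.5159, 0.078, 0.235]
tcp_rot: [-180.0, -0.0, 90.0]
wrist_force: [-5.0, -0.3, 5.5]
opening: 0.0308
grasp_force: 58.4
```

Emit:
{"api": "move_arm", "payload": {
  "jaw": [0.8,0.8,0.8,0.8,0.8,0.8,0.8,0.8,0.8],
  "delta_pos": [
    [0,0,0.003],
    [0,0,0.003],
    [0,0,0.003],
    [0,0,0.003],
    [0,0,0.003],
    [0,0,0.003],
    [0,0,0.002],
    [0,0,0],
    [0,0,0]
  ],
  "yaw": [0,0,0,0,0,0,0,0,0]
}}

```text
time: 12.13
ee_pos: [0.5158, 0.078, 0.2544]
tcp_rot: [-180.0, 0.0, 90.0]
wrist_force: [0.7, 0.5, -12.5]
opening: 0.0306
grasp_force: 59.7
```

```bash
python3 - <<'E'
from h import *
o=bot.get_obs(); print(o["time"],o["ee_pos"],o["opening"],o["wrist_force"])
im=camera("side"); cv2.imwrite("pics/s4.png",cv2.resize(im[200:350,240:440,::-1],(800,600),interpolation=cv2.INTER_CUBIC))
E
```

```text
12.1333 [0.51584526 0.07797848 0.25435664] 0.03058833004849924 [  0.73088807   0.45676626 -12.52263584]
```

View pics/s4.png

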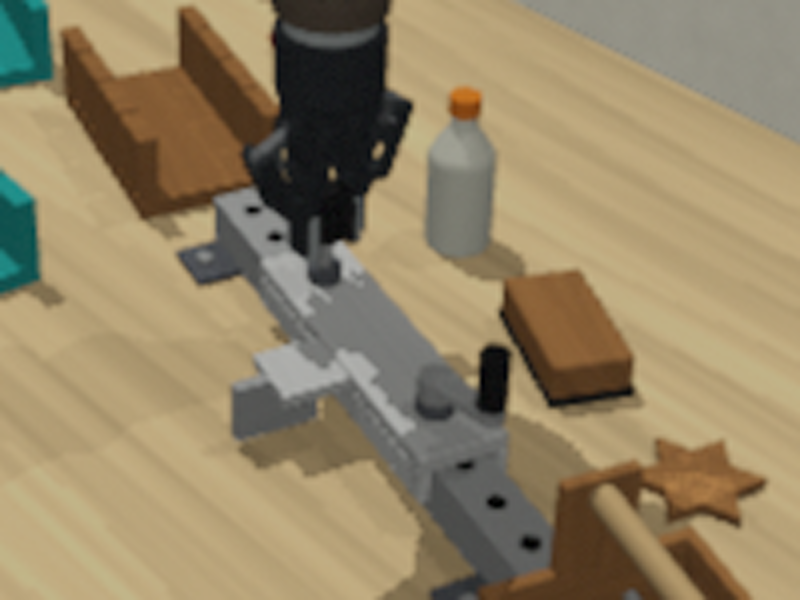

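The knob is lifted about 20 mm: the force of 12.5 N matches the spring, and the bare shaft shows under the fingers at crop (320,240). I'll slide it 40 mm towards the caddy.

Emit:
{"api": "move_arm", "payload": {
  "jaw": [0.8,0.8,0.8,0.8,0.8,0.8,0.8,0.8,0.8,0.8],
  "delta_pos": [
    [-0.0012,-0.0049,0],
    [-0.0012,-0.0049,0],
    [-0.0012,-0.0049,0],
    [-0.0012,-0.0049,0],
    [-0.0012,-0.0049,0],
    [-0.0012,-0.0049,0],
    [-0.0012,-0.0049,0],
    [-0.001,-0.0046,0],
    [0,0,0],
    [0,0,0]
  ],
  "yaw": [0,0,0,0,0,0,0,0,0,0]
}}

```text
time: 13.02
ee_pos: [0.5061, 0.0384, 0.2544]
tcp_rot: [-179.9, 0.1, 89.9]
wrist_force: [-6.2, -2.5, -12.1]
opening: 0.0305
grasp_force: 59.9
```

Emit:
{"api": "move_arm", "payload": {
  "jaw": [0.8,0.8,0.8,0.8,0.8,0.8],
  "delta_pos": [
    [0,0,-0.003],
    [0,0,-0.003],
    [0,0,-0.003],
    [0,0,-0.001],
    [0,0,0],
    [0,0,0]
  ],
  "yaw": [0,0,0,0,0,0]
}}

```text
time: 13.52
ee_pos: [0.5062, 0.0387, 0.2446]
tcp_rot: [-179.9, 0.1, 90.0]
wrist_force: [-6.1, -1.0, -9.8]
opening: 0.0305
grasp_force: 60.0
```

Emit:
{"api": "move_arm", "payload": {
  "jaw": [0.8,0.8,0.8,0.8,0.8,0.8],
  "delta_pos": [
    [0,0,-0.003],
    [0,0,-0.003],
    [0,0,-0.003],
    [0,0,-0.001],
    [0,0,0],
    [0,0,0]
  ],
  "yaw": [0,0,0,0,0,0]
}}

```text
time: 14.02
ee_pos: [0.5062, 0.0388, 0.2352]
tcp_rot: [-180.0, 0.0, 90.0]
wrist_force: [-7.2, -0.4, -6.1]
opening: 0.0301
grasp_force: 60.0
```

Emit:
{"api": "move_arm", "payload": {
  "jaw": [0.8,0.8,0.8,0.8],
  "delta_pos": [
    [0,0,-0.001],
    [0,0,-0.001],
    [0,0,0],
    [0,0,0]
  ],
  "yaw": [0,0,0,0]
}}

```text
time: 14.35
ee_pos: [0.5062, 0.0389, 0.235]
tcp_rot: [179.9, 0.0, 90.0]
wrist_force: [-13.7, -0.1, 8.1]
opening: 0.0306
grasp_force: 60.1
```

```bash
python3 - <<'E'
from h import *
o=bot.get_obs(); print(o["time"],o["ee_pos"],o["opening"],o["wrist_force"],o["grasp_force"])
im=camera("side"); cv2.imwrite("pics/s5.png",cv2.resize(im[200:350,240:440,::-1],(800,600),interpolation=cv2.INTER_CUBIC))
for k,z in dict(stop_top=.055,crank_axis=.065,crank_handle=.105).items():
    for r in pinpoint("side",k)[:1]: print("side",k,np.round(r["xy"],1),round(r["confidence"],2),np.round(atz("side",r["xy"],z),4))
E
```

```text
14.35 [0.5062493  0.03890879 0.23496092] 0.03059942171863779 [-13.70099973  -0.05791051   8.06896983] 60.10243535041809
side stop_top [339.9 293.5] 0.7 [ 0.4833 -0.0349  0.055 ]
side crank_axis [356.5 308.4] 0.88 [ 0.4662 -0.1144  0.065 ]
side crank_handle [374.  305.7] 0.66 [ 0.4701 -0.167   0.105 ]
```

View pics/s5.png

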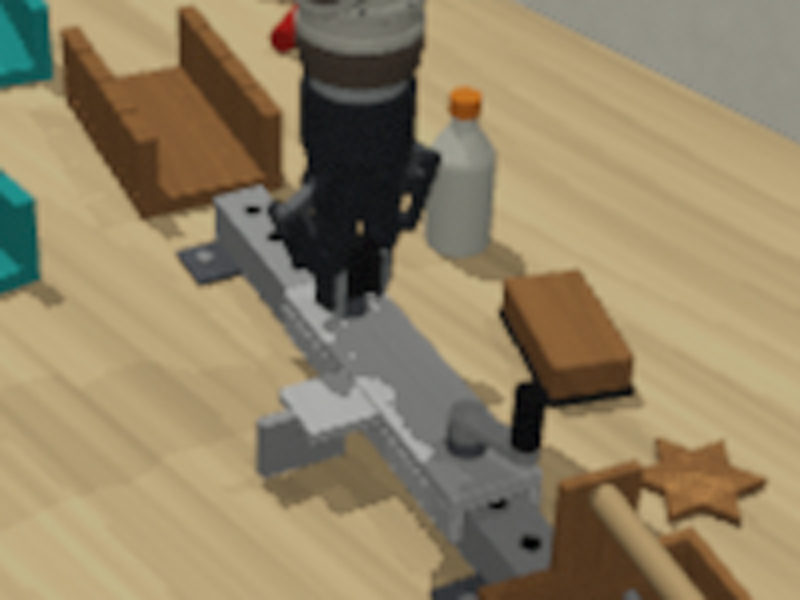

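The stop has moved one hole, and the crank handle is now at crop (527,415). The TCP is back at its home-grip height of 0.235 with the pin seated firmly (+8 N), and the grip force is 60 N. The bystanders haven't moved, so I'll hand in.

```bash
python3 -c "
from workcell import bot
print(bot.job_done())"
```

```text
the job is handed in; nothing more can be done
None
```

The job is handed in (the call returned no verdict): I wound the crank out two full turns and moved the stop one hole (40 mm) away from the brown mitre box, and by force and height readings the pin is home with the gripper still holding the knob.

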